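Seat the spray grate of a glass rinser on its key pin

TASK

The round spray grate of the glass rinser on the drainer mat is sitting proud because its rim notch is not over the housing's steel key pin. With a fingertip, push one of its raised arms around until the notch meets the pin, then press the grate down in the middle until it is fully home, and take the hand away. Do not lift the grate, and leave the other things on the counter where they stand.

Things in the scene. Friction and masses are not known exactly. Their poses are not given: they have to be found in the camera images.
- rinser: Fixed black round glass-rinser housing, an open cup 148 mm across and 30 mm high, on a 6 mm thick grey mat. Origin at the centre of its underside, z up; its x axis points at the key pin, and a low black drain lip 50 mm wide, 14 mm high, sticks out 21 mm at the opposite side (-x).
- pin_mark (a point): Point on top of the key pin, 60 mm from the rinser's axis, directly below the rim of the grate. The pin is a fixed radial steel bar 8 mm wide, running from 47 to 84 mm from the axis, its top 33 mm above the housing's underside; its outer part lies across the housing wall and sticks out beyond it, so it is seen from above.
- grate_center (a point): Centre of the grate's upper face; z up, x towards the notch. The grate is a grey plastic disc 120 mm across, 6 mm thick. It turns either way about the rinser's vertical axis, without stops, and stays where it is left (about 0.06 N m of friction), and slides down on a spindle. Upper face 43 mm above the housing's underside when proud, 29 mm when home. The middle is flat and free to 30 mm from the axis.
- grate_arm (a point): Middle of the top of the raised arm opposite the notch, 43.5 mm from the axis. Three such radial arms stand on the disc, at 60, 180 (this one) and 300 degrees from the notch: each 8 mm thick, from 30 to 57 mm from the axis, 16 mm high above the disc's upper face and part of it: pushing any arm sideways turns the disc.
- grate_notch (a point): Mouth of the grate's only notch: on the rim, 60 mm from the axis, at the upper face. The notch is a parallel slot 16 mm wide, cut 16 mm into the rim, right through the disc. It must stand over the 8 mm pin (to 4 mm either way) for the grate to go down.
- press (a joint): How far the grate is pressed down, m: 0 proud as found (underside 4 mm above the pin's top), 0.014 fully home, negative if lifted. It moves against about 4 N of seal friction and stays where it is left; off the notch it stops on the pin at 0.004 and can still be turned.
- tumbler_a: Bystander: drinking glass, 68 mm across, 85 mm high, on the mat; origin at the centre of its underside.
- tumbler_b: Bystander: drinking glass, 60 mm across, 75 mm high, on the mat; origin at the centre of its underside.
- mug: Bystander: white mug, 76 mm across, 85 mm high, with a handle, on the mat; origin at the centre of its underside.
- bowl: Bystander: blue bowl, 120 mm across, 50 mm high; origin at the centre of its underside.
- soap: Bystander: clear soap bottle, 60 mm across, 150 mm high; origin at the centre of its underside.
- dish_brush: Bystander: dish brush lying on the counter, 200 mm long; origin at the middle of its underside.
- jar: Bystander: amber jar with a steel lid, 66 mm across, 90 mm high; origin at the centre of its underside.

How it is judged:
By the outcome, as a careful person would: the job done as asked, in the order asked, and still so for the second after the job is handed in, with the robot touching nothing.
It also fails if it takes over 51 s, if anything falls off the work surface, if the arm or the gripper's body presses on something with over 40 N, if the wrist force passes 120 N, or if a joint passes its speed limit or range.

ROBOT

A 6-joint arm with a two-finger parallel gripper is mounted at the origin on the work surface. World frame = base frame: x ahead of the robot, y to its left, z up, the work surface at z = 0. Lengths are in m, angles in rad, forces in N, time in s.
With the tool pointing down it reaches from about 0.375 to 0.9 m from the base axis. Payload 3.1 kg.
Tool frame: the origin (TCP) lies at the centre of the arm's flange, where the gripper is bolted on; the fingertips stand tip_reach ahead of it and the grasp point (between the pads) lies 164 mm ahead of it (tip_reach is the distance from the TCP to the fingertips, in m); z points along the fingers, y is the direction in which the jaws open and shut (so a half turn about z gives the same grasp; the last joint's range is limited). The gripper opens to 87 mm and grips with 3 to 60 N. Pads are 19 mm wide; open, the fingers measure 117 mm over their backs; the gripper's body (75 mm by 190 mm) begins 51 mm behind the grasp point.
Start: joints at [1.085, 0.527, 1.433, -0, 1.181, -0.178], TCP at [0.189, 0.596, 0.405] pointing down, gripper open.
Joint ranges: [-3.08, 3.08], [-0.75, 2.2], [0.22, 2.44], [-1.43, 4.57], [0, 2.65], [-2.85, 2.85]. Speed limits (rad/s): [2.79, 2.79, 3.14, 3.14, 3.14, 3.14].

INTERFACE

Orientations are given as a unit quaternion [x, y, z, w].
In Python, from rig import get_obs, camera, hand_in, tip_reach gives the robot as it stands. The module is installed in compiled form; this text tells all that it offers.
- The arm moves only by the tool servo_tool, never from a script. Its argument "steps" is one flat list of numbers, 5 for each row, row after row: the finger opening in m, from 0 to 0.087, then the shift along the tool's x, y, z in m, then the turn about the tool's z in rad. A call has 1 to 12 rows; each row is the pose to reach, as a shift and turn from the pose commanded when the call began, along the tool's axes at that moment; what a row does not reach only later rows make up. A row lasts 1/8 s, in which the tool goes at most 62.5 mm and 10.7 degrees, less where a joint would pass 70% of its speed; a pose out of reach is approached as far as the arm can. A call with a gripper value outside its range is refused whole. The fingers move at their own pace and stop on an object; "force" is the grip in N (left out, the last holds). Time passes only in rows, so rows that repeat a pose let the fingers close. It gives the time, the measured TCP pose, the force and the opening at its end, in the units of the state.
- get_obs(): the state, without advancing time (a new reading comes with each control period).
- camera(name): name is "scene" or "side" or "wrist"; returns a dict with "pixels" (420x560x3 uint8, blue, green, red), "vertical_fov" (degrees; the focal length in pixels is half the picture's height over the tangent of half this angle, whatever the lens; pixels are square), "cx", "cy" (the principal point, pixels), "D" ([k1, k2, p1, p2, k3] as OpenCV has them; the pictures are not rectified), "T" (4x4, takes a point from camera to world coordinates). Camera axes: x right, y up, looking along -z (the intrinsics and any distortion apply to the point x, -y, -z); pixel columns grow to the right and rows downward; lengths in m; the calibration is good to about 2 mm. A picture is of the moment at which its call begins. There is no depth.
- hand_in(): hands the job in, once; it reports no verdict.
The state is a dict: "time": time; "q": joint angles; "joint_velocities": joint speeds; "joint_torque": joint torques, N m; "position": TCP position; "tool_rot": TCP orientation; "ft_force": force on the tool from outside, world axes, zero at the start; "moment": the same for the moment, N m; "grip_width": finger opening in m.
Only numpy, scipy, OpenCV 4.12 (cv2) and the standard library are available. Lean on these libraries where they do the work, as an engineer would, in place of code of your own. Each camera call takes 0.05 s, during which the arm holds its last target.

## Working session

There is one attempt and no reset: what is moved stays moved. The work goes in short steps, Python scripts to look and compute and a tool call to move; the robot and the scene stay as the last step left them, time stands still between calls to the robot, and variables do not carry over. Pictures are saved under pics/ and viewed, and the job is handed in when it is done.

Besides the shell and the picture viewer there is one more tool, called after ">>>" by a JSON object that holds its "fn" and its "kwargs", one argument or row to a line. servo_tool: Moves the arm, as the interface text tells. Its arguments: {"type":"object","properties":{"steps":{"type":"array"},"force":{"type":"number"}},"required":["steps"]}

```bash
mkdir -p pics; cat > h.py <<'E'
import numpy as np, cv2
from rig import get_obs, camera, hand_in, tip_reach
def K(c):
    f=210/np.tan(np.radians(c["vertical_fov"])/2)
    return np.array([[f,0,c["cx"]],[0,f,c["cy"]],[0,0,1.]])
def ray(c,uv):
    p=cv2.undistortPoints(np.array(uv,float).reshape(-1,1,2),K(c),np.array(c["D"],float)).reshape(-1,2)
    d=np.c_[p[:,0],-p[:,1],-np.ones(len(p))]
    T=np.array(c["T"]); return T[:3,3],d@T[:3,:3].T
def plane(c,uv,z):
    o,d=ray(c,uv); return o+d*((z-o[2])/d[:,2])[:,None]
def proj(c,P):
    T=np.array(c["T"]); p=(np.atleast_2d(P)-T[:3,3])@T[:3,:3]; p=p*[1,-1,-1]
    return cv2.projectPoints(p,np.zeros(3),np.zeros(3),K(c),np.array(c["D"],float))[0].reshape(-1,2)
E
python3 - <<'E'
from h import *
print(tip_reach if not callable(tip_reach) else tip_reach())
o=get_obs();print({k:np.round(v,3) for k,v in o.items()})
for n in ["scene","side","wrist"]:
    c=camera(n);cv2.imwrite(f"pics/{n}0.png",c["pixels"]);print(n,c["vertical_fov"],c["cx"],c["cy"],c["D"],np.round(c["T"],3).tolist())
E
```

```text
0.1822
{'time': np.float64(0.0), 'q': array([ 1.084,  0.528,  1.434, -0.   ,  1.181, -0.179]), 'joint_velocities': array([-0.   , -0.   , -0.002, -0.   , -0.001, -0.002]), 'joint_torque': array([ 1.0000e-03, -4.4004e+01, -1.7659e+01,  6.3000e-02,  5.8000e-02,
       -0.0000e+00]), 'position': array([0.189, 0.595, 0.404]), 'tool_rot': array([ 0.153,  0.988, -0.001, -0.   ]), 'ft_force': array([0.281, 0.25 , 0.714]), 'moment': array([0.023, 0.014, 0.01 ]), 'grip_width': np.float64(0.087)}
scene 47.185339898731684 281.0355156252874 214.4326342495788 [-0.00939204  0.          0.          0.          0.        ] [[0.518, -0.604, 0.606, 1.334], [0.855, 0.382, -0.351, -0.524], [-0.019, 0.7, 0.714, 1.021], [0.0, 0.0, 0.0, 1.0]]
side 47.208468170150454 277.62973338380533 214.73565664736049 [-0.11801195  0.          0.          0.          0.        ] [[0.837, 0.249, -0.487, -0.053], [-0.547, 0.413, -0.729, -0.951], [0.02, 0.876, 0.481, 0.66], [0.0, 0.0, 0.0, 1.0]]
wrist 64.14226890732172 284.25502596752744 205.3597744794881 [-0.04948435  0.          0.          0.          0.        ] [[0.303, -0.915, -0.266, 0.115], [0.953, 0.29, 0.088, 0.618], [-0.004, -0.28, 0.96, 0.384], [0.0, 0.0, 0.0, 1.0]]
```

View pics/scene0.png

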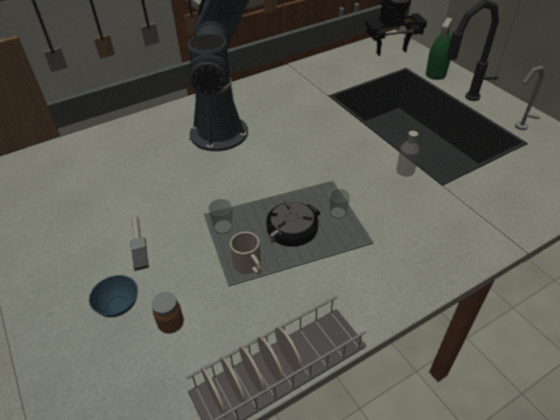

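View pics/side0.png

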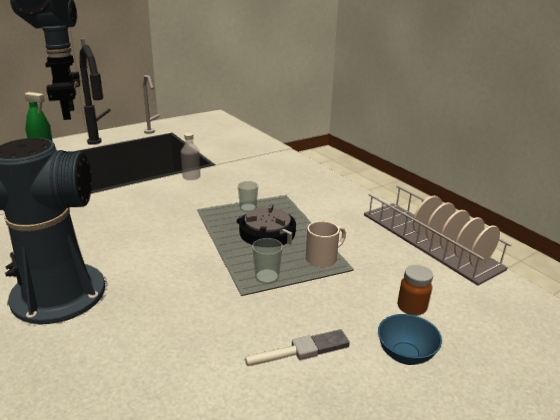

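View pics/wrist0.png

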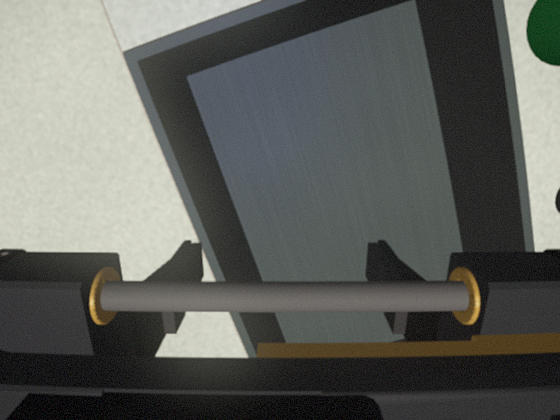

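The scene view shows the rinser at about (292,222) with the pin/lip near (276,233) and (315,210). In the side view it's at (267,225), with the tumblers and mug close by. I'll zoom in on both.

```bash
python3 - <<'E'
from h import *
a=camera("scene");b=camera("side")
A=cv2.resize(a["pixels"][190:255,250:335],None,fx=8,fy=8,interpolation=cv2.INTER_CUBIC)
B=cv2.resize(b["pixels"][195:255,225:310],None,fx=8,fy=8,interpolation=cv2.INTER_CUBIC)
f=lambda x:np.clip(255*(x/255.)**.5,0,255).astype(np.uint8)
cv2.imwrite("pics/sz.png",f(A));cv2.imwrite("pics/dz.png",f(B))
print(plane(a,[(292,218)],.049),plane(b,[(268,220)],.049))
E
```

```text
[[ 0.53792205 -0.02710762  0.049     ]] [[ 0.52848082 -0.0374659   0.049     ]]
```

View pics/sz.png

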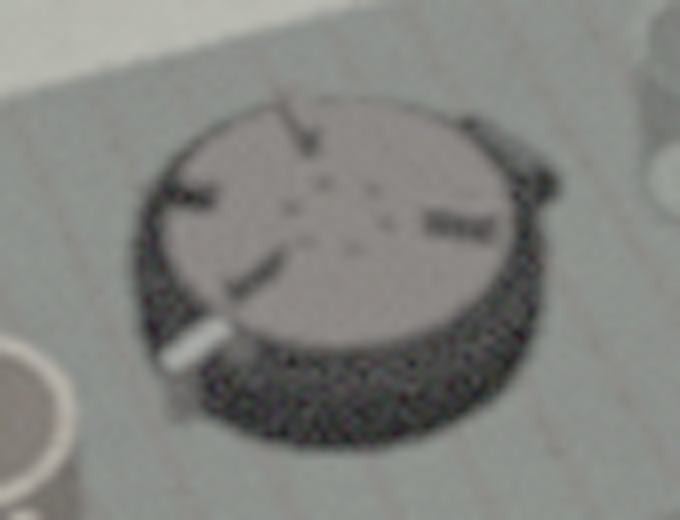

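View pics/dz.png

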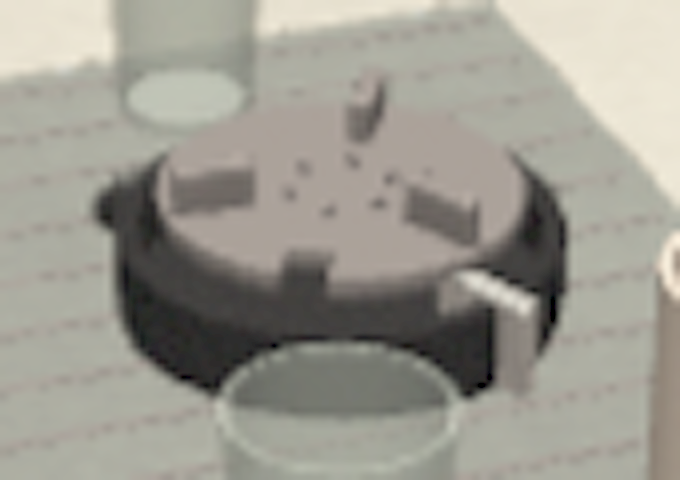

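The scene zoom shows the notch at about px (273,214) and the steel pin at (275,233). In the side zoom the notch is at (263,229) and the pin at (287,231). So the grate needs a turn of roughly 50°. I'll measure it next.

```bash
python3 - <<'E'
from h import *
from scipy.optimize import least_squares
a=camera("scene");b=camera("side")
# rim points read from zooms (upper face edge) 
S=np.array([(350,97),(420,107),(480,140),(512,185),(235,120),(180,165),(345,348),(420,338),(480,300),(265,330)])/8.+[250,190]-.44
D=np.array([(160,180),(175,225),(230,268),(350,283),(430,272),(505,235),(525,180),(450,115),(250,112),(200,135)])/8.+[225,195]-.44
for n,c,p,no,pi in (("scene",a,S,(185,197),[(165,360),(228,325)]),("side",b,D,(306,268),[(530,300),(460,275)])):
    P=plane(c,p,.049)[:,:2]
    r=least_squares(lambda x:np.hypot(*(P-x[:2]).T)-x[2],[.53,-.03,.06],loss="soft_l1",f_scale=.002)
    ctr=r.x[:2]
    off=[250,190] if n=="scene" else [225,195]
    N=plane(c,np.array([no])/8.+off,.049)[0,:2]-ctr
    Q=plane(c,np.array(pi)/8.+off,.039)[:,:2]-ctr
    print(n,r.x,np.round(r.fun*1e3,1),"notch",np.hypot(*N),np.degrees(np.arctan2(N[1],N[0])),"pin",np.hypot(*Q.T),np.degrees(np.arctan2(Q[:,1],Q[:,0])))
# bystander tops
for n,c,uv,z in (("tA scene",a,(220,206),.091),("tB scene",a,(340,195),.081),("mug scene",a,(245,242),.091),("tfront side",b,(267,247),.091),("tback side",b,(248,187),.081),("mug side",b,(323,231),.091)):
    print(n,plane(c,[uv],z)[0])
E
```

```text
scene [ 0.53407376 -0.02351882  0.06214724] [-1.4 -0.   0.4 -0.   0.2  1.4  0.1  1.3 -0.2 -2.1] notch 0.05502823944828035 -130.7364015990948 pin [0.08482102 0.05839255] [-76.86535067 -73.22853483]
side [ 0.53295361 -0.02798044  0.06044024] [-0.3 -0.9  2.8  0.4 -0.3 -0.8 -0.7  1.9  0.3 -0.9] notch 0.05503606869723073 -133.29363716424717 pin [0.08179028 0.05575283] [-75.07117331 -78.83488477]
tA scene [ 0.42698464 -0.19236182  0.091     ]
tB scene [0.56000692 0.12011416 0.081     ]
mug scene [ 0.58042887 -0.19620624  0.091     ]
tfront side [ 0.42259552 -0.20109925  0.091     ]
tback side [0.54991699 0.10221028 0.081     ]
mug side [ 0.57031696 -0.21059957  0.091     ]
```

Both views agree: centre ≈ (0.533, −0.026), notch ≈ −132°, pin ≈ −76°, so a turn of about +56° counter-clockwise. I'll push the arm at about +48°, which is the clear side. Before that I'll hover over the grate with the gripper closed and re-measure with the wrist camera.

>>> {"fn": "servo_tool", "kwargs": {
  "steps": [0, -0.586, -0.519, 0, 0.43, 0, -0.586, -0.519, 0, 0.43, 0, -0.586, -0.519, 0, 0.43, 0, -0.586, -0.519, 0, 0.43, 0, -0.586, -0.519, 0, 0.43, 0, -0.586, -0.519, 0, 0.43, 0, -0.586, -0.519, 0, 0.43, 0, -0.586, -0.519, 0, 0.43, 0, -0.586, -0.519, 0, 0.43, 0, -0.586, -0.519, 0, 0.43, 0, -0.586, -0.519, 0, 0.43, 0, -0.586, -0.519, 0, 0.43],
  "force": 20
}}

```text
time: 1.85
position: [0.5746, -0.0504, 0.4049]
tool_rot: [0.361, 0.933, 0.0, 0.0]
ft_force: [0.1, 0.5, 0.3]
grip_width: 0.0004
```

```bash
cat > look.py <<'E'
from h import *
import sys
o=get_obs();print({k:np.round(o[k],4) for k in("time","q","position","tool_rot","ft_force")})
c=camera("wrist");im=c["pixels"]
np.savez("w.npz",**{k:np.array(v) for k,v in c.items()})
cv2.imwrite(sys.argv[1],np.clip(255*(im/255.)**.6,0,255).astype(np.uint8))
print(proj(c,[[.5333,-.0257,.049]]))
E
python3 look.py pics/w1.png
```

```text
{'time': np.float64(1.85), 'q': array([-2.8120e-01,  4.6210e-01,  1.5562e+00,  4.0000e-04,  1.1228e+00,
       -1.1139e+00]), 'position': array([ 0.5746, -0.0504,  0.4049]), 'tool_rot': array([3.608e-01, 9.326e-01, 2.000e-04, 2.000e-04]), 'ft_force': array([0.1024, 0.4598, 0.3225])}
[[276.11576872 138.50291254]]
```

View pics/w1.png

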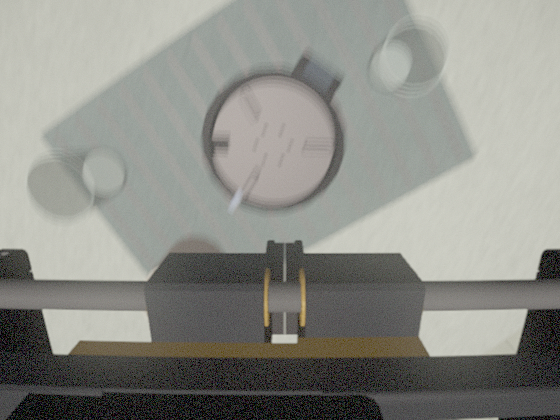

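The wrist view is motion-blurred. The disc is at about (275,142), the notch at (216,146) and the pin at (238,207). I'll lower a little, settle and look again.

>>> {"fn": "servo_tool", "kwargs": {
  "steps": [0, 0, 0, 0.05, 0, 0, 0, 0, 0.08, 0, 0, 0, 0, 0.08, 0, 0, 0, 0, 0.08, 0, 0, 0, 0, 0.08, 0, 0, 0, 0, 0.08, 0]
}}

```text
time: 2.65
position: [0.5741, -0.0483, 0.3261]
tool_rot: [0.36, 0.933, 0.0, 0.001]
ft_force: [-0.1, -0.5, -0.7]
grip_width: 0.0006
```

```bash
python3 look.py pics/w2.png
```

```text
{'time': np.float64(2.65), 'q': array([-0.2778,  0.5638,  1.6325, -0.    ,  0.9426, -1.1111]), 'position': array([ 0.5741, -0.0483,  0.3261]), 'tool_rot': array([3.604e-01, 9.328e-01, 1.000e-04, 1.300e-03]), 'ft_force': array([-0.0901, -0.5227, -0.6933])}
[[271.79262795 149.39669239]]
```

View pics/w2.png

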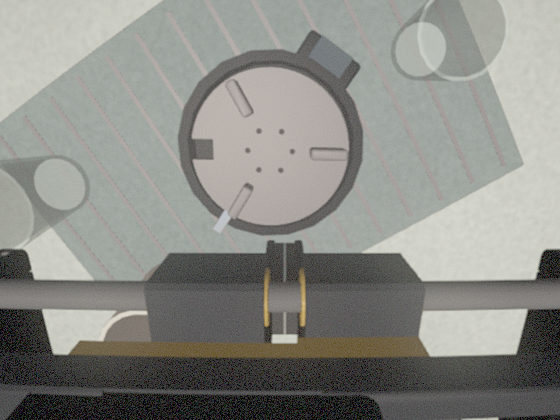

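This one is sharp. The disc is at about (271,147), with the notch at left (191–213,149), the pin at (222,221), and arms at (328,154), (239,98) and (240,202). I'll fit these numerically.

```bash
cat > fit.py <<'E'
from h import *
from scipy.optimize import least_squares
c=dict(np.load("w.npz"));im=c["pixels"].astype(int)
H=0.049
import sys
if len(sys.argv)>1:H=float(sys.argv[1])
g=proj(c,[[.5333,-.0257,H]])[0]
bri=im.sum(2)/3
red=im[...,2]-im[...,1]
m=((red>2)&(bri>85)).astype(np.uint8)
m=cv2.morphologyEx(cv2.medianBlur(m,5),cv2.MORPH_OPEN,np.ones((3,3),np.uint8))
n,l,st,ce=cv2.connectedComponentsWithStats(m)
i=l[int(g[1]),int(g[0])];print("area",st[i])
ct=max(cv2.findContours((l==i).astype(np.uint8),cv2.RETR_EXTERNAL,cv2.CHAIN_APPROX_NONE)[0],key=len)[:,0,:].astype(float)
P=plane(c,ct,H)[:,:2]
r=least_squares(lambda x:np.hypot(*(P-x[:2]).T)-x[2],[.533,-.0257,.06],loss="soft_l1",f_scale=.001)
C=r.x[:2];print("disc",r.x)
# notch: dark contour points well inside
rr=np.hypot(*(P-C).T);an=np.degrees(np.arctan2(*(P-C).T[::-1]))
k=rr<.053;print("inner pts",k.sum(),"min r",rr.min());
if k.any():
    # slot sides: mean direction
    Q=P[k]-C; print("notch angle",np.degrees(np.arctan2(*Q.mean(0)[::-1])),"range",np.round([an[k].min(),an[k].max()],1))
vis=np.clip(255*(im/255.)**.6,0,255).astype(np.uint8)
cv2.drawContours(vis,[ct.astype(np.int32)],-1,(0,255,0),1)
x,y=int(g[0]),int(g[1])
cv2.imwrite("pics/fit.png",cv2.resize(vis[max(0,y-110):y+110,max(0,x-130):x+130],None,fx=3,fy=2.7))
# pin: bright, neutral/bluish
pin=((bri>110)&(red<2)).astype(np.uint8)
rho=plane(c,np.stack(np.meshgrid(np.arange(560),np.arange(420)),-1).reshape(-1,2),.039)[:,:2]
R=np.hypot(*(rho-C).T).reshape(420,560)
pm=pin&(R<.088)&(R>.058)
n,l,st,ce=cv2.connectedComponentsWithStats(pm.astype(np.uint8))
for j in range(1,n):
    if st[j,4]>30:
        q=plane(c,[ce[j]],.039)[0,:2]-C;print("pin cand",ce[j],st[j,4],np.hypot(*q),np.degrees(np.arctan2(q[1],q[0])))
E
python3 fit.py; sed -i 's/x/x/' /dev/null; python3 -c "
from h import *
c=dict(np.load('w.npz'));im=c['pixels']
for p in [(222,221),(271,170),(202,149),(120,150),(328,154)]:print(p,im[p[1],p[0]])
C=np.array([.5333,-.0257])
for p,z in [((191,149.5),.049),((213,149),.049),((222,221),.039),((216,230),.039),((329,153.5),.065),((310,153),.065),((347,153),.065),((238,97),.065),((243,201),.065),((330,63),.02)]:
  q=plane(c,[p],z)[0,:2];d=q-C;print(p,q.round(4),np.hypot(*d).round(4),np.degrees(np.arctan2(d[1],d[0])).round(1))
"
```

```text
area [  192    67   157   158 19115]
disc [ 0.53279361 -0.02727484  0.05980016]
inner pts 38 min r 0.043478442874446625
notch angle -133.26915167307624 range [-143.1 -123.2]
pin cand [252.89494681  39.81914894] 752 0.08069096690090914 146.2760681091209
pin cand [288.88888889  38.3979798 ] 495 0.08198824692203116 127.6090930412319
pin cand [215.70820669  53.86930091] 658 0.08078727073693956 167.25591599686464
pin cand [187.59286776  80.653789  ] 673 0.0807245818696366 -171.95515648408596
pin cand [366.57403846 106.90480769] 1040 0.08106935239400093 71.15381452785016
pin cand [171.05346294 123.06075334] 823 0.08005251030057 -146.9030670671791
pin cand [367.59781288 167.05467801] 823 0.07960333008447026 37.17249846081356
pin cand [205.46669687 208.30946987] 2207 0.07381680856023261 -90.24896755217233
pin cand [348.03422053 207.27376426] 526 0.0804536048437888 10.674886181991457
pin cand [321.26865672 229.73134328] 469 0.08054140293898397 -10.436022657246703
pin cand [290.07630522 237.8875502 ] 249 0.07753604859036846 -30.361608300697494
(222, 221) [172 164 160]
(271, 170) [134 141 151]
(202, 149) [61 62 65]
(120, 150) [130 136 128]
(328, 154) [126 131 137]
(191, 149.5) [ 0.4916 -0.0715] 0.062 -132.3
(213, 149) [ 0.5027 -0.0587] 0.045 -132.8
(222, 221) [ 0.5497 -0.0988] 0.0749 -77.4
(216, 230) [ 0.552  -0.1084] 0.0848 -77.3
(329, 153.5) [0.562  0.0045] 0.0417 46.4
(310, 153) [ 0.5526 -0.0054] 0.028 46.5
(347, 153) [0.5705 0.0144] 0.0547 47.2
(238, 97) [ 0.4902 -0.0167] 0.0441 168.2
(243, 201) [ 0.5459 -0.066 ] 0.0422 -72.6
(330, 63) [0.5159 0.0523] 0.0799 102.6sed: couldn't edit /dev/null: not a regular file
```

View pics/fit.png

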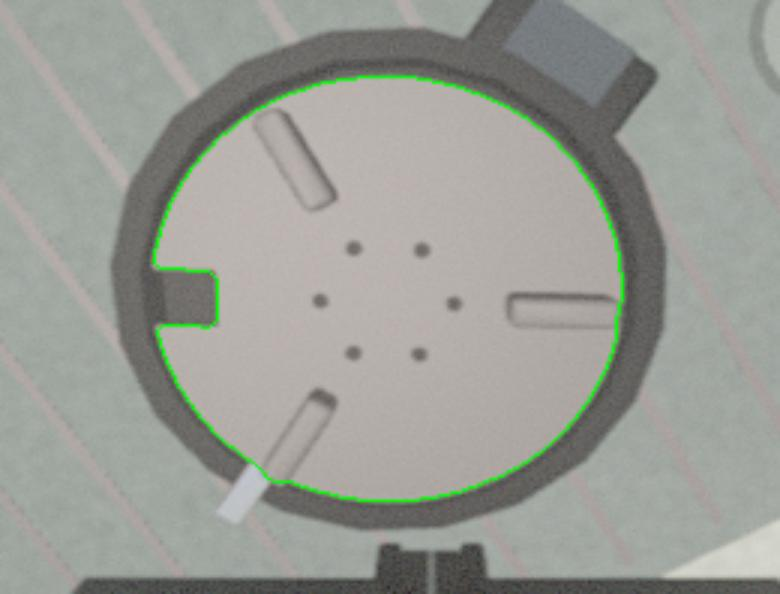

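Disc fit: centre (0.5328, −0.0273), r = 59.8 mm against 60 given. Slot depth and pin radius match the specification too. The notch is at −133.3° and the pin at −76.7°, so I need +56.6°. I'll go down beside the arm at 46.7° on its clockwise side, with the tip about 5 mm above the disc.

>>> {"fn": "servo_tool", "kwargs": {
  "steps": [0, 0.018, 0.031, 0, 0.018, 0, 0.018, 0.031, 0.03, 0.018, 0, 0.018, 0.031, 0.06, 0.018, 0, 0.018, 0.031, 0.08, 0.018, 0, 0.018, 0.031, 0.089, 0.018, 0, 0.018, 0.031, 0.089, 0.018, 0, 0.018, 0.031, 0.089, 0.018]
}}

```text
time: 3.58
position: [0.5817, -0.0134, 0.2367]
tool_rot: [0.369, 0.929, 0.0, 0.001]
ft_force: [0.3, 0.6, -0.5]
grip_width: 0.0004
```

```bash
python3 look.py pics/w3.png; python3 - <<'E'
from h import *
f=lambda x:np.clip(255*(x/255.)**.5,0,255).astype(np.uint8)
b=camera("side");cv2.imwrite("pics/s3.png",cv2.resize(f(b["pixels"][150:260,200:340]),None,fx=5,fy=5,interpolation=cv2.INTER_CUBIC))
E
```

```text
{'time': np.float64(3.575), 'q': array([-0.215 ,  0.7066,  1.6694,  0.    ,  0.7637, -1.03  ]), 'position': array([ 0.5817, -0.0134,  0.2367]), 'tool_rot': array([3.690e-01, 9.294e-01, 2.000e-04, 1.000e-03]), 'ft_force': array([ 0.2815,  0.5839, -0.4544])}
[[206.04227319 206.31029025]]
```

View pics/w3.png

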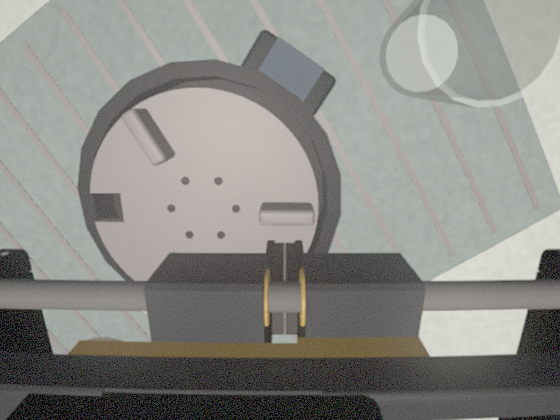

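View pics/s3.png

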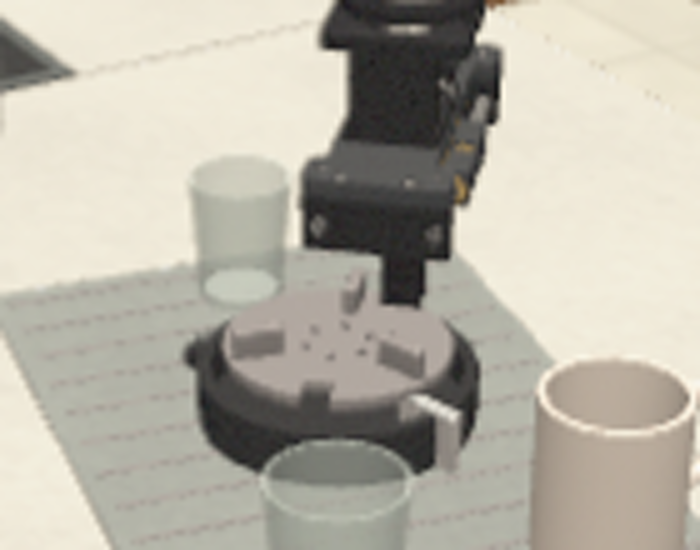

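The fingertip stands clear beside the arm: the tip is at (285,245) and the arm at (287,214) in the wrist view, and nothing is in contact. Next I'll work out the arc.

```bash
cat > arc.py <<'E'
from h import *
import sys
C=np.array([.5328,-.0273])
def rows(th,d,R=.0435):
    o=get_obs();q=o["tool_rot"];p=o["position"][:2]
    ph=2*np.arctan2(q[1],q[0]);x=np.array([np.cos(ph),np.sin(ph)]);y=np.array([np.sin(ph),-np.cos(ph)])
    for t,dd in zip(np.radians(th),d):
        er=np.array([np.cos(t),np.sin(t)]);et=np.array([-er[1],er[0]])
        w=C+R*er-dd*et-p
        print(np.degrees(t).round(1),dd,"->",np.round(w@x,4),np.round(w@y,4),"turn",np.round(-((t+np.pi/2-ph+np.pi)%(2*np.pi)-np.pi),3))
E
python3 -c "
from arc import *
rows([46.7,46.7,52,58,64,70,76,82,88,94,98,98],[.02,.0145]+[.0135]*10)"
```

```text
46.7 0.02 -> 0.006 -0.0001 turn -0.0
46.7 0.0145 -> 0.0115 -0.0001 turn -0.0
52.0 0.0135 -> 0.0166 0.0009 turn -0.093
58.0 0.0135 -> 0.0213 0.0017 turn -0.197
64.0 0.0135 -> 0.026 0.0019 turn -0.302
70.0 0.0135 -> 0.0308 0.0017 turn -0.407
76.0 0.0135 -> 0.0355 0.0009 turn -0.511
82.0 0.0135 -> 0.0401 -0.0003 turn -0.616
88.0 0.0135 -> 0.0446 -0.002 turn -0.721
94.0 0.0135 -> 0.0488 -0.0042 turn -0.826
98.0 0.0135 -> 0.0515 -0.0059 turn -0.895
98.0 0.0135 -> 0.0515 -0.0059 turn -0.895
```

>>> {"fn": "servo_tool", "kwargs": {
  "steps": [0, 0.006, 0, 0, 0, 0, 0.0115, 0, 0, 0, 0, 0.0166, 0.0009, 0, -0.093, 0, 0.0213, 0.0017, 0, -0.197, 0, 0.026, 0.0019, 0, -0.302, 0, 0.0308, 0.0017, 0, -0.407, 0, 0.0355, 0.0009, 0, -0.511, 0, 0.0401, -0.0003, 0, -0.616, 0, 0.0446, -0.002, 0, -0.721, 0, 0.0488, -0.0042, 0, -0.826, 0, 0.0515, -0.0059, 0, -0.895, 0, 0.0515, -0.0059, 0, -0.895]
}}

```text
time: 5.18
position: [0.54, 0.0178, 0.2361]
tool_rot: [-0.069, 0.998, -0.0, 0.001]
ft_force: [2.2, -0.6, 0.0]
grip_width: 0.0005
```

```bash
python3 look.py pics/w4.png; python3 fit.py; python3 -c "
from arc import *
rows([98],[.0135])
f=lambda x:np.clip(255*(x/255.)**.5,0,255).astype(np.uint8)
b=camera('side');cv2.imwrite('pics/s4.png',cv2.resize(f(b['pixels'][150:260,200:340]),None,fx=5,fy=5,interpolation=cv2.INTER_CUBIC))"
```

```text
{'time': np.float64(5.175), 'q': array([-1.7400e-01,  6.7330e-01,  1.7768e+00, -2.0000e-04,  6.8940e-01,
       -1.8833e+00]), 'position': array([0.54  , 0.0178, 0.2361]), 'tool_rot': array([-6.930e-02,  9.976e-01, -3.000e-04,  1.000e-03]), 'ft_force': array([ 2.2012, -0.6004,  0.0439])}
[[207.91263522 233.96210183]]
area [   94   117   224   164 24473]
disc [ 0.52139215 -0.02997477  0.05094248]
inner pts 380 min r 0.022900305743829064
notch angle -152.89244839749838 range [-179.6  179.8]
pin cand [206.04804139  61.21027347] 2706 0.0751195295289229 -175.670981617107
pin cand [145.93883887  72.7336231 ] 3221 0.07460878212308178 -151.7048510916812
pin cand [260.14831741  73.05608641] 2407 0.07604610555708871 163.52231462358654
pin cand [ 80.64789139 162.82524552] 6924 0.07137614471686611 -102.25012655710826
pin cand [306.95268426 104.10373066] 2198 0.07726476473788008 142.5918295309453
pin cand [339.82980525 141.21168501] 1181 0.08078658381597888 124.12070726390175
pin cand [346.88888889 246.16049383] 243 0.08274850268530148 81.31571782889228
pin cand [138.2797619  315.77380952] 168 0.08517036823795698 -25.752480345533534
98.0 0.0135 -> -0.0 -0.0001 turn -0.001
```

View pics/w4.png

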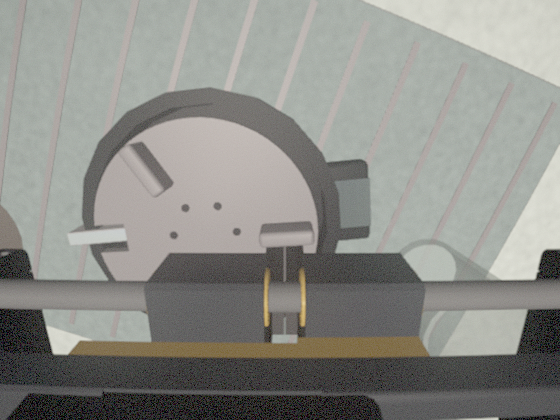

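View pics/s4.png

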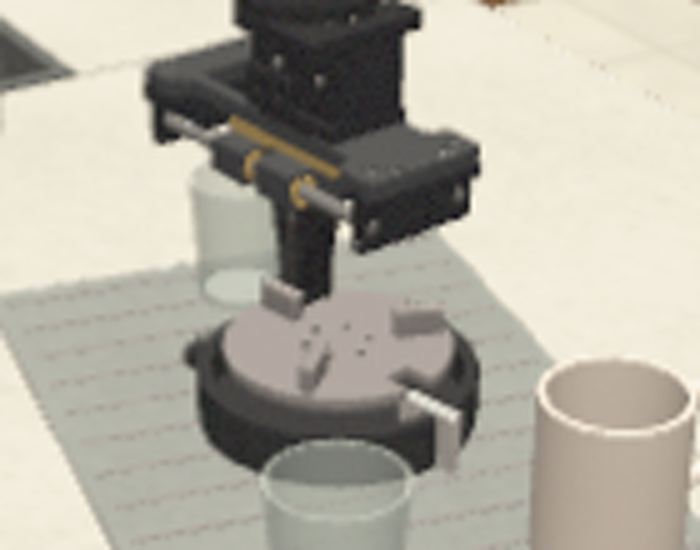

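The push worked. The arm touches the finger at (287,233) in the wrist view, the pin is at (97,236), and the notch has nearly reached it. I'll measure the remaining angle.

```bash
python3 - <<'E'
from h import *
c=dict(np.load('w.npz'));C=np.array([.5328,-.0273])
im=c['pixels'];cv2.imwrite('pics/w4z.png',cv2.resize(np.clip(255*(im[120:300,50:350]/255.)**.6,0,255).astype(np.uint8),None,fx=2.6,fy=2.6,interpolation=cv2.INTER_CUBIC))
# holes: dark small blobs
g=im.sum(2)/3.;h=[(185.5,208),(217.5,206),(174,235),(236.5,231.5)]
for p in h:
    q=plane(c,[p],.049)[0,:2]-C;print('hole',np.hypot(*q).round(4),np.degrees(np.arctan2(q[1],q[0])).round(1))
c2=camera('side')
E
```

```text
hole 0.0167 -137.9
hole 0.0167 161.0
hole 0.0169 -77.4
hole 0.0169 100.4
```

View pics/w4z.png

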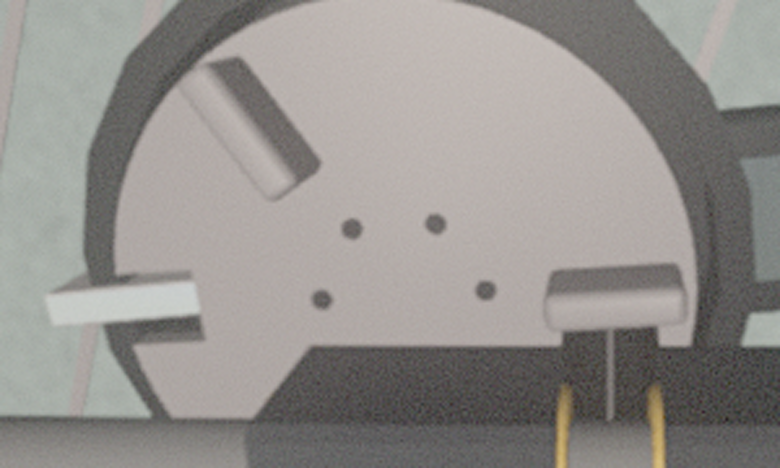

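```bash
python3 - <<'E'
from h import *
c=dict(np.load('w.npz'));C=np.array([.5328,-.0273])
def f(n,p,z):
    q=plane(c,[np.array(p)/2.6+[50,120]-.3],z)[0,:2]-C;print(n,np.hypot(*q).round(4),np.degrees(np.arctan2(q[1],q[0])).round(1))
    t=np.radians(-76.7);print("   perp to pin axis mm",(1e3*(-np.sin(t)*q[0]+np.cos(t)*q[1])).round(1))
f('slot low',(203,340),.049);f('slot low mouth',(133,346),.049);f('slot up',(192,272),.049);f('pin up',(194,282),.039);f('pin low',(201,318),.039);f('pin out up',(47,294),.039);f('pin out low',(52,326),.039)
# arm tops
for n,a,b in(('armL',(205,75),(272,195)),('armR',(550,312),(685,305))):
    A=plane(c,[np.array(a)/2.6+[50,120]-.3],.065)[0,:2]-C;B=plane(c,[np.array(b)/2.6+[50,120]-.3],.065)[0,:2]-C
    print(n,np.hypot(*A),np.hypot(*B),np.degrees(np.arctan2(A[1],A[0])),np.degrees(np.arctan2(B[1],B[0])),'dir',np.degrees(np.arctan2(*(A-B)[::-1])))
E
```

```text
slot low 0.0448 -68.4
   perp to pin axis mm 6.5
slot low mouth 0.0602 -70.5
   perp to pin axis mm 6.5
slot up 0.044 -88.1
   perp to pin axis mm -8.7
pin up 0.0488 -80.6
   perp to pin axis mm -3.3
pin low 0.0493 -70.7
   perp to pin axis mm 5.2
pin out up 0.083 -79.1
   perp to pin axis mm -3.5
pin out low 0.084 -73.9
   perp to pin axis mm 4.1
armL 0.054637958290651954 0.03129078986146975 -140.94485649618557 -135.51489263851767 dir -148.1300721167634
armR 0.03134451805063606 0.05653415941252218 102.66778765673132 101.99946141719946 dir -78.83201708543245
```

The slot centre still trails the pin by about 1.7 mm, roughly 2°. I'll nudge it 2° further, then back off, rise and check.

>>> {"fn": "servo_tool", "kwargs": {
  "steps": [0, 0.0008, 0.0002, 0, -0.018, 0, 0.0015, 0.0005, 0, -0.035, 0, 0.0015, 0.0005, 0, -0.035, 0, -0.006, 0.0005, 0, -0.035, 0, -0.014, 0.0005, 0, -0.035, 0, -0.014, 0.0005, -0.05, -0.035, 0, -0.04, -0.04, -0.08, -0.035, 0, -0.065, -0.043, -0.09, -0.035, 0, -0.065, -0.043, -0.09, -0.035, 0, -0.065, -0.043, -0.09, -0.035, 0, -0.065, -0.043, -0.09, -0.035]
}}

```text
time: 6.7
position: [0.6087, -0.0153, 0.3245]
tool_rot: [-0.087, 0.996, 0.001, -0.002]
ft_force: [0.4, 0.6, 0.1]
grip_width: 0.0007
```

```bash
python3 look.py pics/w5.png; python3 fit.py|grep -v cand; python3 -c "
from h import *
c=dict(np.load('w.npz'));y=[np.array(proj(c,[[.5328,-.0273,.049]])[0])];print(y)"
```

```text
{'time': np.float64(6.7), 'q': array([-0.2084,  0.6046,  1.5466, -0.    ,  0.9944, -1.9539]), 'position': array([ 0.6087, -0.0153,  0.3245]), 'tool_rot': array([-8.730e-02,  9.962e-01,  6.000e-04, -1.900e-03]), 'ft_force': array([0.4221, 0.6143, 0.1347])}
[[289.16632895 111.89881966]]
area [  206    22   163   168 20969]
disc [ 0.5325771  -0.02730252  0.05966181]
inner pts 40 min r 0.043542581645427327
notch angle -75.40391828450471 range [-85.1 -65.3]
[array([287.1525912 , 110.82292812])]
```

View pics/w5.png

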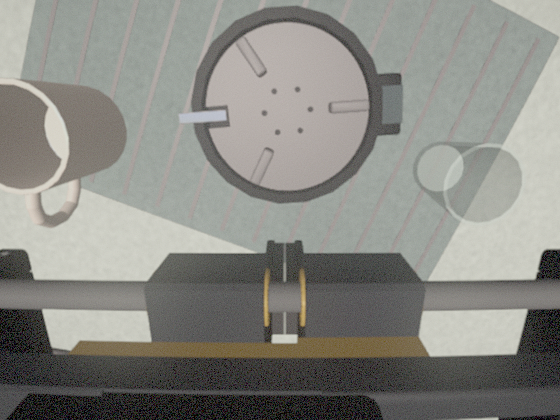

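View pics/fit.png

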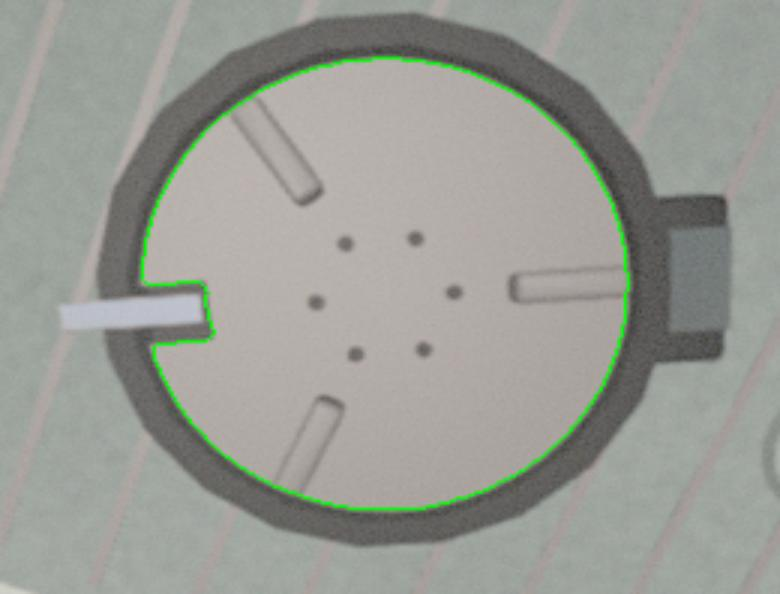

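The fit gives the notch at −75.4° against the pin at −76.7°, about 1.3 mm off with 4 mm allowed. I'll check the pin in this view as well and work out the press move.

```bash
python3 - <<'E'
from h import *
c=dict(np.load('w.npz'));C=np.array([.5327,-.0273])
for p in[(179.5,118),(203,116.6),(226.3,115)]:
    q=plane(c,[p],.039)[0,:2]-C;print(np.hypot(*q),np.degrees(np.arctan2(q[1],q[0])))
o=get_obs();q=o["tool_rot"];p=o["position"]
ph=2*np.arctan2(q[1],q[0]);w=C-p[:2];print(w@[np.cos(ph),np.sin(ph)],w@[np.sin(ph),-np.cos(ph)],"dz to contact proud",p[2]-.1822-.049)
E
```

```text
0.08342762744601719 -76.44640931328064
0.06502987291183791 -76.25320623304808
0.04689441250809749 -76.15052407963789
0.07716327659334567 0.0014735096718615523 dz to contact proud 0.09351478024975997
```

The pin is at about −76.3°, so alignment is within 1°. Next I'll centre over the grate, come down and press in small steps.

>>> {"fn": "servo_tool", "kwargs": {
  "steps": [0, 0.04, 0.0015, 0, 0, 0, 0.077, 0.0015, 0.02, 0, 0, 0.077, 0.0015, 0.06, 0, 0, 0.077, 0.0015, 0.085, 0, 0, 0.077, 0.0015, 0.091, 0, 0, 0.077, 0.0015, 0.094, 0, 0, 0.077, 0.0015, 0.097, 0, 0, 0.077, 0.0015, 0.1, 0, 0, 0.077, 0.0015, 0.102, 0, 0, 0.077, 0.0015, 0.104, 0, 0, 0.077, 0.0015, 0.104, 0]
}}

```text
time: 8.12
position: [0.5341, -0.0277, 0.2217]
tool_rot: [-0.087, 0.996, 0.0, 0.0]
ft_force: [-0.9, 1.0, 2.1]
grip_width: 0.0005
```

The tip is at z = 0.0395, well below the 4 mm stop on the pin, and the force is low, so the notch is over the pin. I'll carry on to the bottom.

>>> {"fn": "servo_tool", "kwargs": {
  "steps": [0, 0, 0, 0.0015, 0, 0, 0, 0, 0.003, 0, 0, 0, 0, 0.0045, 0, 0, 0, 0, 0.0045, 0]
}}

```text
time: 8.62
position: [0.5341, -0.0277, 0.2176]
tool_rot: [-0.087, 0.996, -0.0, 0.0]
ft_force: [-0.8, 1.6, 6.2]
grip_width: 0.0001
```

>>> {"fn": "servo_tool", "kwargs": {
  "steps": [0, 0, 0, 0.001, 0, 0, 0, 0, 0.001, 0, 0, 0, 0, 0.001, 0]
}}

```text
time: 9.0
position: [0.534, -0.0277, 0.2174]
tool_rot: [-0.087, 0.996, -0.0, 0.0]
ft_force: [-2.0, 1.2, 12.3]
grip_width: 0.0005
```

Force is rising (12 N) while the position has stopped (tip at 0.0352, home is 0.035). I'll press a little more to be sure.

>>> {"fn": "servo_tool", "kwargs": {
  "steps": [0, 0, 0, 0.001, 0, 0, 0, 0, 0.002, 0, 0, 0, 0, 0.002, 0]
}}

```text
time: 9.38
position: [0.534, -0.0277, 0.2172]
tool_rot: [-0.087, 0.996, -0.0, 0.001]
ft_force: [-4.7, 1.1, 25.8]
grip_width: 0.0004
```

It's on the hard stop: 26 N, with the tip at 0.0350. I'll lift straight off and move back to look.

>>> {"fn": "servo_tool", "kwargs": {
  "steps": [0, 0, 0, -0.003, 0, 0, 0, 0, -0.02, 0, 0, 0, 0, -0.07, 0, 0, -0.03, 0, -0.11, 0, 0, -0.077, 0, -0.11, 0, 0, -0.077, 0, -0.11, 0, 0, -0.077, 0, -0.11, 0, 0, -0.077, 0, -0.11, 0]
}}

```text
time: 10.38
position: [0.6086, -0.0145, 0.3236]
tool_rot: [-0.087, 0.996, 0.0, -0.001]
ft_force: [-0.0, 0.1, 1.3]
grip_width: 0.0004
```

```bash
python3 look.py pics/w6.png; python3 fit.py .035|grep -v cand; python3 - <<'E'
from h import *
f=lambda x:np.clip(255*(x/255.)**.5,0,255).astype(np.uint8)
b=camera("side");cv2.imwrite("pics/s6.png",cv2.resize(f(b["pixels"][150:280,200:360]),None,fx=4.5,fy=4.5,interpolation=cv2.INTER_CUBIC))
E
```

```text
{'time': np.float64(10.375), 'q': array([-2.0710e-01,  6.0550e-01,  1.5480e+00, -1.0000e-04,  9.9090e-01,
       -1.9517e+00]), 'position': array([ 0.6086, -0.0145,  0.3236]), 'tool_rot': array([-8.680e-02,  9.962e-01,  4.000e-04, -1.400e-03]), 'ft_force': array([-0.0433,  0.0681,  1.3206])}
[[288.18463496 111.38449145]]
area [  208    26   156   160 19156]
disc [ 0.53254025 -0.02735874  0.05980782]
inner pts 37 min r 0.043459517936940854
notch angle -75.71061640607722 range [-84.8 -65.6]
```

View pics/w6.png

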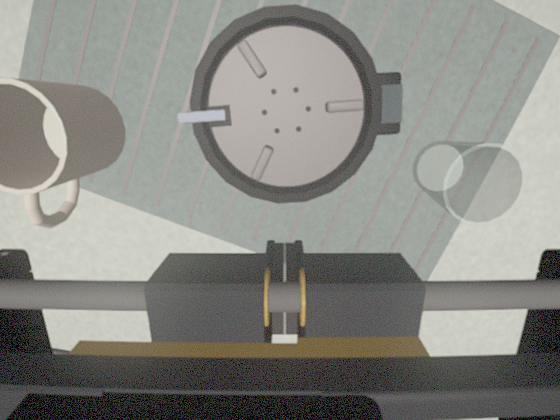

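View pics/s6.png

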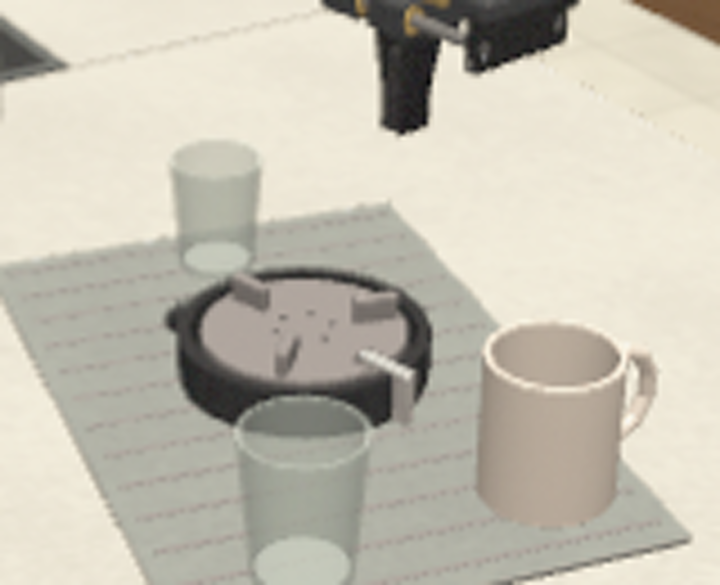

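The grate now sits inside the housing: fitted at the home height z = 0.035 its radius comes out at 59.8 mm. The pin lies in the notch, the bystanders are where they were, and the hand is clear.

```bash
python3 -c "
from rig import hand_in
print(hand_in())"
```

```text
the job is handed in; nothing more can be done
None
```

The grate is fully home with its notch over the key pin, and I handed the job in at about 10.4 s. I used the closed fingertips to push the raised arm opposite the notch about 57° counter-clockwise. Then I pressed the grate down in the middle and took the hand straight up and away.

- **Alignment before pressing:** the notch was at −75.4°. The pin measured −76.3° in that view and −76.7° in an earlier one, so the two readings differ by 0.4°. Both are well inside the 4 mm either way.
- **Press:** the tip passed the 4 mm stop on the pin at low force. It came to a hard stop at z = 0.035 m, the home height, with about 26 N.
- **After lifting off:** the disc fitted at home height had a radius of 59.8 mm (60 given), and the notch was at −75.7° with the pin lying in it. The tumblers and mug looked unmoved. I did not re-check the bowl, soap, brush and jar, but the hand never came near them after the first approach.

One fit failed: the disc fit taken during the push was unusable because the gripper hid part of the disc. I measured from the disc's small holes and the slot corners instead, and the clear view after backing off confirmed the result.

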